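# Set the sliding fence of a portion gauge to its marked stop

## Task

Set the portion gauge: press down the brake pad in the middle of the sliding fence and, keeping it pressed, push the fence along the rail until it rests against the stop that bears the upright pin; then let the pad come up so that the brake holds it there. Never drag the fence while its brake is on, be gentle with it (no hard pressing or squeezing), and leave the stamp, the tub and the scraper where they are.

Things in the scene. Friction and masses are not known exactly. Their poses are not given: they have to be found in the camera images.
- gauge: Portion gauge fixed to the worktop: a white plastic board 440 x 170 mm and 10 mm thick with a scale and, along its near long edge, a slotted aluminium rail (36 mm wide, top 24 mm above the worktop). Origin: on the worktop under the middle of the rail; y runs along the rail, x points across the board, away from the robot. (A tall fixed stack of pans stands right of it, about 0.4 m ahead and 0.5 m right of the robot.)
- fence_mid (a point): Middle of the top of the dark ribbed brake pad on the sliding fence, 40 mm above the worktop (moves with the fence, does not sink with the pad). The pad is 50 mm along the rail, 36 mm across, and lies between two upright shoulders of the fence, whose inner faces are 28 mm either side of this point along the rail and whose tops are 50 mm above the worktop.
- pad (a joint): How far the brake pad is pressed down (m): 0 up, brake on; 0.006 fully down on its stop. Its spring takes about 6 N to start and 8 N at the bottom. Up, the brake holds the fence with about 5 N; from 0.001 down it is off and the fence slides with under 2 N at up to 0.2 m/s. Let go, the pad springs up and the brake holds again.
- fence (a joint): Position of the sliding fence along the rail (m), 0 at the rail's middle, growing along gauge +y (the robot's left). The fence is a steel carriage on the rail, 90 mm long (ends 45 mm either side of fence_mid), 46 mm wide, with a thin blade (6 mm, top 34 mm above the worktop) reaching 120 mm out over the board along gauge x.
- pin_stop_mid (a point): The marked stop: a fixed steel collar across the rail, 20 mm along it, 50 mm across, top 42 mm above the worktop, bearing an upright pin with a 16 mm ball (top 73 mm). Point: middle of the collar on the rail's centre line, 40 mm above the worktop. It may be at either end of the rail. It is 55 mm from fence_mid when the fence's end touches the collar.
- plain_stop_mid (a point): The other stop: the same collar without a pin, at the other end of the rail, the fence between them. Same point.
- wood_stamp: Turned wooden stamp, 38 mm across, 55 mm high, standing loose in front of the gauge. Origin under its middle.
- cream_tub: Lidded cream-coloured tub, 70 mm across, 51 mm high, loose behind the gauge. Origin under its middle.
- bench_scraper: Bench scraper with a wooden handle, 92 x 132 x 26 mm, lying loose behind the gauge. Origin under its middle.

How it is judged:
On the way, in this order (a step that is already met when the one before it is completed fails the run):
1. the brake pad is pressed while the fence still stands where it started (within 15 mm) (value of joint pad above 0.002 m and distance of fence_mid from where it was at the start of the episode below 0.015 m), for 0.1 s.
2. with the pad pressed, the fence rests against the marked stop (value of joint pad above 0.001 m and horizontal distance between fence_mid and pin_stop_mid below 0.058 m), for 0.1 s.
At the end, for the whole second after the job is handed in: The fence stands within 3 mm of touching the stop with the pin (fence_mid within 58 mm of pin_stop_mid), at rest, and the pad is up (joint pad under 0.7 mm), brake on (horizontal distance between fence_mid and pin_stop_mid below 0.058 m and value of joint pad between -0.0015 and 0.0007 m and linear speed of fence below 0.005 m/s).
It fails at once if the fence is dragged (faster than 20 mm/s) while its pad is up and the brake on (value of joint pad below 0.0005 m and (velocity of joint fence above 0.02 m/s or velocity of joint fence below -0.02 m/s)).
It fails at once if the fence is pressed or squeezed with more than 40 N (contact force between the fingers and fence above 40 N).
It fails at once if the wood stamp is moved or lifted by more than 20 mm (distance of wood_stamp from where it was at the start of the episode above 0.02 m).
It fails at once if the cream tub is moved or lifted by more than 20 mm (distance of cream_tub from where it was at the start of the episode above 0.02 m).
It fails at once if the bench scraper is moved or lifted by more than 20 mm (distance of bench_scraper from where it was at the start of the episode above 0.02 m).
It also fails if it takes over 42 s, if anything falls off the work surface, if the arm or the gripper's body presses on something with over 40 N, if the wrist force passes 120 N, or if a joint passes its speed limit or range.

## Robot

A 7-joint arm with a two-finger parallel gripper is mounted at the origin on a cart in front of the work surface, level with it; the furniture and walls round the work are solid. World frame = base frame: x ahead of the robot, y to its left, z up, the work surface at z = 0. Lengths are in m, angles in rad, forces in N, time in s.
With the tool pointing down it reaches from about 0.425 to 0.925 m from the base axis. Payload 6.8 kg.
Tool frame: the origin (TCP) lies between the finger pads; the fingertips stand 11 mm ahead of it and the grasp point (between the pads) lies 8 mm behind it; z points along the fingers, y is the direction in which the jaws open and shut (so a half turn about z gives the same grasp; the last joint's range is limited). The gripper opens to 85 mm and grips with 20 to 120 N. Pads are 22 mm wide; open, the fingers measure 114 mm over their backs; the gripper's body (76 mm by 85 mm) begins 54 mm behind the grasp point. The pads swing forward as they close: fully open they stand 13 mm farther back than shut.
Start: joints at [-1.269, 0.477, 0.022, 1.555, -0.011, 1.109, -0.083], TCP at [0.269, 0.619, 0.242] pointing down, gripper open.
Joint ranges: [-2.96, 2.96], [-0.34, 2.1], [-1.41, 1.46], [0.24, 2.44], [-1.37, 4.51], [0.17, 1.92], [-2.96, 2.96]. Speed limits (rad/s): [2.39, 2.39, 3.14, 3.14, 3.14, 3.14, 3.14].

## Interface

Orientations are given as a rotation vector (axis times angle).
In Python, from workcell import status, snapshot, get_calibration, ctrl gives the robot as it stands. The module is installed in compiled form; this text tells all that it offers.
- The arm moves only by the tool drive_tool, never from a script. Its argument "steps" is a list of rows, each a list of 3 entries, a list of its own where there are three numbers: the gripper's target within -1 to 1 (fully open at 1, half-way at 0, shut at -1), then the shift along the tool's x, y, z in mm, then the turn about the tool's z in rad. A call has 1 to 20 rows; each row shifts and turns the commanded pose from where the row before left it, along the tool's axes as they then stand; what a row does not reach is not made up. A row lasts 1/12 s, in which the tool goes at most 41.7 mm and 7.16 degrees, less where a joint would pass 70% of its speed; a pose out of reach is approached as far as the arm can. A call with a gripper value outside its range is refused whole. The fingers move at their own pace and stop on an object; "squeeze" is the grip in N (left out, the last holds). Time passes only in rows, so rows that do not move let the fingers close. It gives the time, the measured TCP pose, the force and the opening at its end, in the units of the state.
- status.get_state(): the state, without advancing time (a new reading comes with each control period).
- snapshot(name): name is "side" or "top"; returns (picture, depth): 420x560x3 uint8, red, green, blue; 420x560 float32, m along the optical axis (not along the pixel's ray), 0 where there is no reading.
- get_calibration(name): a dict with "mtx" (3x3 intrinsics, pixels), "pose" (4x4, takes a point from camera to world coordinates). Camera axes: x right, y up, looking along -z (the intrinsics and any distortion apply to the point x, -y, -z); pixel columns grow to the right and rows downward; lengths in m; the calibration is good to about 2 mm. A picture is of the moment at which its call begins. get_calibration takes no time and is no camera call.
- ctrl.job_done(): hands the job in, once; it reports no verdict.
The state is a dict: "t": time; "q": joint angles; "joint_vel": joint speeds; "effort": joint torques, N m; "position": TCP position; "tool_rot": TCP orientation; "force": force on the tool from outside, world axes, zero at the start; "wrist_torque": the same for the moment, N m; "gripper_width": finger opening in m.
Only numpy, scipy, OpenCV 4.12 (cv2) and the standard library are available. Lean on these libraries where they do the work, as an engineer would, in place of code of your own. Each camera call takes 0.05 s, during which the arm holds its last target. There are 200 camera calls.

## Working session

There is one attempt and no reset: what is moved stays moved. The work goes in short steps, Python scripts to look and compute and a tool call to move; the robot and the scene stay as the last step left them, time stands still between calls to the robot, and variables do not carry over. Pictures are saved under pics/ and viewed, about 8 in all and at most 12, crops included, and the job is handed in when it is done.

Besides the shell and the picture viewer there is one more tool, called by a JSON object that holds its "fn" and its "kwargs". drive_tool: Moves the arm, as the interface text tells. Its arguments: {"type":"object","properties":{"steps":{"type":"array","items":{"type":"array"}},"squeeze":{"type":"number"}},"required":["steps"]}

```bash
mkdir -p pics
python3 - <<'E'
from workcell import status, snapshot, get_calibration
import cv2, numpy as np
s=status.get_state(); print({k:np.round(v,3) for k,v in s.items()})
for n in("top","side"):
    p,d=snapshot(n); np.savez(f"{n}0.npz",p=p,d=d); cv2.imwrite(f"pics/{n}0.png",p[:,:,::-1])
    c=get_calibration(n); print(n,{k:np.round(v,3).tolist() for k,v in c.items()})
E
```

```text
{'t': np.float64(0.0), 'q': array([-1.269,  0.478,  0.022,  1.556, -0.012,  1.109, -0.083]), 'joint_vel': array([ 0.   ,  0.001, -0.001, -0.003,  0.001, -0.   , -0.001]), 'effort': array([ 0.0000e+00, -5.9646e+01,  1.6080e+00, -2.8119e+01,  1.2000e-02,
        9.0000e-03,  0.0000e+00]), 'position': array([0.269, 0.619, 0.241]), 'tool_rot': array([-6.390e-01, -3.076e+00,  3.000e-03]), 'force': array([-0.159,  0.296,  0.34 ]), 'wrist_torque': array([-0.014,  0.018, -0.004]), 'gripper_width': np.float64(0.085)}
top {'mtx': [[499.629, 0.0, 276.937], [0.0, 499.629, 208.284], [0.0, 0.0, 1.0]], 'pose': [[-0.016, 0.986, -0.165, 0.416], [-1.0, -0.016, 0.0, 0.08], [-0.002, 0.165, 0.986, 0.946], [0.0, 0.0, 0.0, 1.0]]}
side {'mtx': [[401.991, 0.0, 276.423], [0.0, 401.991, 208.929], [0.0, 0.0, 1.0]], 'pose': [[0.981, 0.091, -0.169, 0.441], [-0.192, 0.444, -0.875, -0.704], [-0.005, 0.891, 0.453, 0.45], [0.0, 0.0, 0.0, 1.0]]}
```

View pics/top0.png

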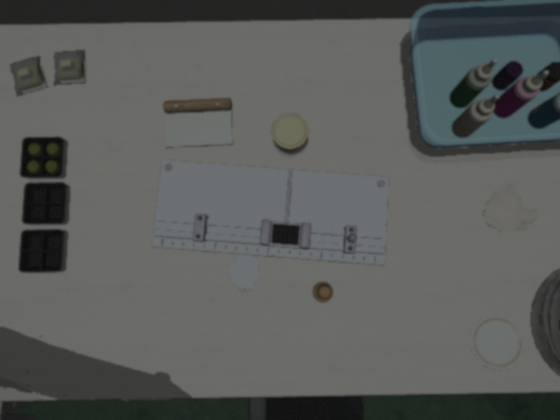

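View pics/side0.png

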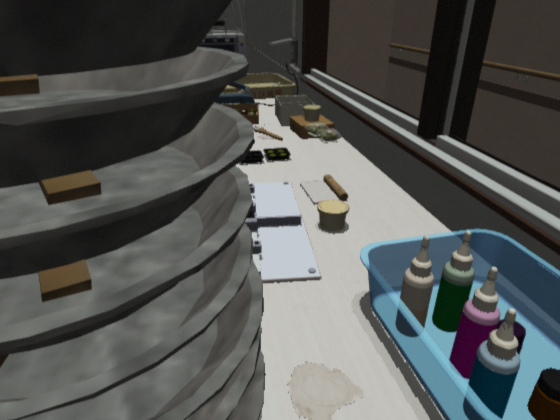

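The top view shows the fence with its dark pad at about (286,234), collars at (200,227) and (350,239), the stamp at (323,291) and the tub at (290,131). The side view is mostly hidden by the pans. I'll zoom in to see which collar has the pin, and measure at the same time.

```bash
cat > h.py <<'E'
import numpy as np, cv2
from workcell import get_calibration
def ray(n,u,v,z):
    c=get_calibration(n);K,T=c["mtx"],c["pose"]
    d=np.linalg.inv(K)@[u,v,1]; d=T[:3,:3]@[d[0],-d[1],-d[2]]
    o=T[:3,3]; return o+d*(z-o[2])/d[2]
def cloud(n,d):
    c=get_calibration(n);K,T=c["mtx"],c["pose"]
    v,u=np.mgrid[:420,:560]; x=(u-K[0,2])/K[0,0]*d; y=(v-K[1,2])/K[1,1]*d
    return np.stack([x,-y,-d],-1)@T[:3,:3].T+T[:3,3]
E
python3 - <<'E'
from h import *
f=np.load("top0.npz");p,d=f["p"],f["d"]
c=p[190:275,140:400]; cv2.imwrite("pics/crop.png",cv2.convertScaleAbs(cv2.resize(c,None,fx=3,fy=3,interpolation=cv2.INTER_CUBIC)[:,:,::-1],alpha=1.7))
P=cloud("top",d)
hsv=cv2.cvtColor(p,cv2.COLOR_RGB2HSV)
m=np.zeros((420,560),np.uint8); m[215:255,255:320]=(p[215:255,255:320].max(-1)<45)
n,l,st,ce=cv2.connectedComponentsWithStats(m); i=1+st[1:,4].argmax(); print("pad",st[i],ce[i],ray("top",*ce[i],.04), cv2.minAreaRect(np.argwhere(l==i)[:,::-1].astype(np.float32)))
for nm,(u,v) in dict(L=(200,227),R=(350,239)).items():
    w=P[v-22:v+22,u-15:u+15]; print(nm,"zmax",w[...,2].max(),"ray",ray("top",u,v,.042)); print(np.round(w[::3,::3,2]*1000).astype(int))
w=P[220:250:3,258:316:4,2];print(np.round(w*1000).astype(int))
for nm,a in dict(TL=(166,162),TR=(388,178),BL=(152,248),BR=(384,264)).items(): print(nm,ray("top",*a,.01))
print("stamp",ray("top",323,291,.055))
E
```

```text
pad [272 225  27  19 452] [285.16371681 234.        ] [0.51923763 0.06518288 0.04      ] ((285.0793151855469, 234.04827880859375), (25.079736709594727, 18.020870208740234), 4.763641834259033)
L zmax 0.9457047771160629 ray [0.53430705 0.22020895 0.042     ]
[[ 11   9  11  10   8   9  11  11  11  10]
 [  8  10   9   8  13   7  11   9   7   9]
 [ 10  10  11  10  10  10   9  13   9   9]
 [  9  10   9  11  41  41  41  12  10   9]
 [ 23  22  23  12  46  43 946  29   9  11]
 [ 21  22  23  42  44  41  43  23  23  25]
 [ 10  26  23  44  40  41  39  22  24  23]
 [ 13  12  10  40  43  42  42  11  10  11]
 [ 11  11  10  41  41  39  42   9  12  11]
 [ 27  22  24  40  44  45  40  10   8   9]
 [ 23  24  25  41  47  41  42  24  22  23]
 [ 22  24  25  44  48  45  39  22  26  26]
 [  7   8   9  31  32  40  34  11  10  10]
 [  9   8   8   8   8  12  10   8  11  11]
 [  9  12  12  10  10   8   7  11   9   8]]
R zmax 0.9457047771160629 ray [ 0.50801683 -0.05224871  0.042     ]
[[11 10 12  8 11  8 11 10 11 11]
 [ 8 11 10  9 10  7 13  9  9  8]
 [ 9  9  7  8 10  7 10 10 11 14]
 [12 10  9 13 40 42 41 10 10  
[... 496 characters left out ...]
23  49  50  30  39  39  39  40  38  42  39  48  50  47   9]
 [  7  50  47  31  39  40  43  40  43  40  39  49  51  24  23]
 [ 12  49  50  33  39  37  41  38  42  38  38  50  51  24  23]
 [ 11  52  49  32  40  39  39  40  42  42  39  51  51   7  11]
 [ 26  49  51  33  40  41  40  41  41  41  37  48  50   9  11]
 [ 27  51  52  30  39  38  39  42  41  39  36  47  50  12  10]
 [ 16  48  48  33  32  31  34  36  42  36  33  49  51  22  22]
 [ 13   6   9   9  11  12   7  30  33  31  31  48  49  20  24]]
TL [0.66595227 0.29202216 0.01      ]
TR [ 0.6274284  -0.13441035  0.01      ]
BL [0.50026102 0.31480965 0.01      ]
BR [ 0.4635566  -0.11838614  0.01      ]
stamp [0.41572779 0.00075533 0.055     ]
```

View pics/crop.png

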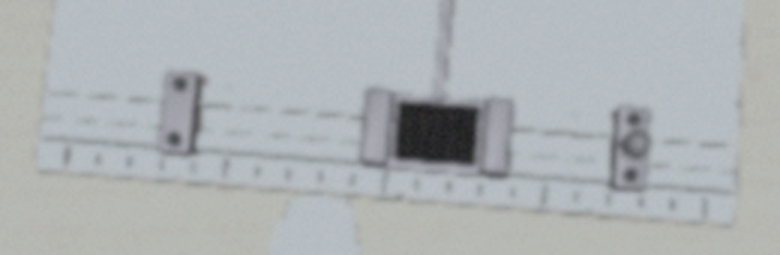

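The pin and its ball (z≈73 mm) are on the right collar, crop (636,143), which is the −y end. I'll refine the rail line from the saved depth.

Run:
```python
from h import *
f=np.load("top0.npz");P=cloud("top",f["d"])
def rect(u0,u1,v0,v1,za,zb):
    w=P[v0:v1,u0:u1].reshape(-1,3); w=w[(w[:,2]>za)&(w[:,2]<zb)]
    r=cv2.minAreaRect((w[:,:2]*1000).astype(np.float32)); return r,w.mean(0)
for n,a in dict(L=(185,215,205,250,.037,.047),R=(335,368,217,262,.036,.048),shoulders=(256,318,210,255,.046,.054),ball=(335,368,217,262,.06,.08)).items(): print(n,*rect(*a))
```

```text
L ((534.1311645507812, 223.1927947998047), (20.057350158691406, 49.90862274169922), 84.38563537597656) [0.53379796 0.22282108 0.04181276]
R ((507.9327697753906, -51.77008056640625), (20.388343811035156, 49.49491500854492), 85.56117248535156) [ 0.50709633 -0.05048062  0.04193699]
shoulders ((519.1511840820312, 66.10929870605469), (89.89541625976562, 44.46957015991211), 84.99000549316406) [0.51895945 0.06554016 0.04952751]
ball ((507.83331298828125, -52.12812042236328), (14.478939056396484, 12.728964805603027), 87.9081802368164) [ 0.50772089 -0.05109516  0.07037738]
```

{"fn": "drive_tool", "kwargs": {"steps": [[-1,[0,0,0],-0.106],[-1,[0,0,0],-0.106],[-1,[0,0,0],-0.106],[-1,[0,0,0],0]], "squeeze": 20}}

```text
t: 0.43
position: [0.2689, 0.6188, 0.2418]
tool_rot: [-0.138, -3.138, 0.001]
force: [-0.6, 0.3, 0.5]
gripper_width: 0.0388
```

{"fn": "drive_tool", "kwargs": {"steps": [[-1,[-10,-18,0],0],[-1,[-15,-26,0],0],[-1,[-15,-26,0],0],[-1,[-15,-26,0],0],[-1,[-15,-26,0],0],[-1,[-15,-26,0],0],[-1,[-15,-26,0],0],[-1,[-15,-26,0],0],[-1,[-15,-26,0],0],[-1,[-15,-26,0],0],[-1,[-15,-26,0],0],[-1,[-15,-26,0],0],[-1,[-15,-26,0],0],[-1,[-15,-26,0],0],[-1,[-15,-26,0],0],[-1,[-15,-26,0],0],[-1,[-15,-26,0],0],[-1,[-15,-26,0],0],[-1,[-10,-18,0],0],[-1,[0,0,0],0]]}}

```text
t: 2.1
position: [0.5005, 0.1127, 0.2423]
tool_rot: [0.161, 3.137, -0.003]
force: [0.2, -1.0, 0.6]
gripper_width: 0.0
```

{"fn": "drive_tool", "kwargs": {"steps": [[-1,[-8,-15,0],-0.012],[-1,[-8,-15,0],0],[-1,[-7,-15,0],0],[-1,[0,0,15],0],[-1,[0,0,25],0],[-1,[0,0,25],0],[-1,[0,0,25],0],[-1,[0,0,25],0],[-1,[0,0,25],0],[-1,[0,0,15],0],[-1,[0,0,5],0],[-1,[0,0,0],0],[-1,[0,0,0],0],[-1,[0,0,0],0]]}}

```text
t: 3.27
position: [0.519, 0.0715, 0.0834]
tool_rot: [0.126, 3.137, 0.001]
force: [-0.0, 0.8, 0.5]
gripper_width: -0.0
```

Run:
```python
from workcell import snapshot,status
import cv2
s=status.get_state();print(s["position"],s["tool_rot"],s["force"])
p,d=snapshot("top"); a=p[150:300,200:400]; b=snapshot("side")[0][150:300,200:400]
f=lambda c:cv2.convertScaleAbs(cv2.resize(c,None,fx=3,fy=3,interpolation=cv2.INTER_CUBIC)[:,:,::-1],alpha=1.7)
cv2.imwrite("pics/near.png",f(a))
```

```text
[0.51896536 0.07151243 0.08342511] [1.26286794e-01 3.13714837e+00 1.10496458e-03] [-0.03104555  0.84674824  0.52620667]
```

View pics/near.png

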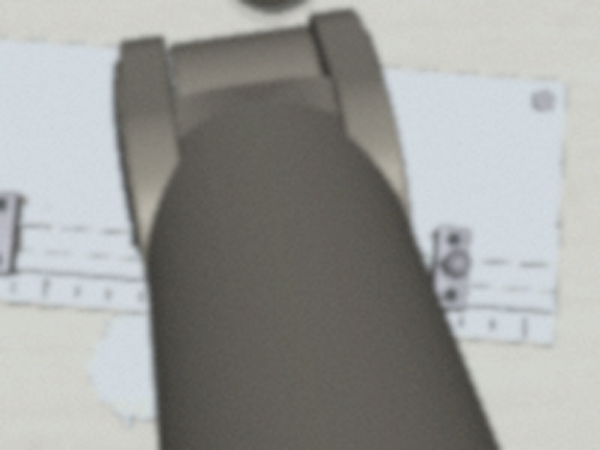

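The arm hides the fence from the top camera (the pin ball still shows at (456,263)), so I'll descend by force. First I'll correct 6 mm along y.

{"fn": "drive_tool", "kwargs": {"steps": [[-1,[0,-6,0],0],[-1,[0,0,8],0],[-1,[0,0,8],0],[-1,[0,0,5],0],[-1,[0,0,3],0],[-1,[0,0,2],0],[-1,[0,0,0],0],[-1,[0,0,0],0]]}}

```text
t: 4.03
position: [0.5176, 0.0652, 0.0561]
tool_rot: [-0.125, -3.139, 0.0]
force: [0.2, 0.3, 0.2]
gripper_width: -0.0003
```

{"fn": "drive_tool", "kwargs": {"steps": [[-1,[0,0,2],0],[-1,[0,0,1],0],[-1,[0,0,1],0],[-1,[0,0,1],0],[-1,[0,0,0],0],[-1,[0,0,0],0]]}}

```text
t: 4.53
position: [0.5176, 0.0652, 0.0513]
tool_rot: [-0.125, -3.139, 0.0]
force: [0.3, -0.2, -0.3]
gripper_width: 0.0001
```

{"fn": "drive_tool", "kwargs": {"steps": [[-1,[0,0,1],0],[-1,[0,0,1],0],[-1,[0,0,0],0],[-1,[0,0,0],0]]}}

```text
t: 4.87
position: [0.5177, 0.0652, 0.0497]
tool_rot: [0.125, 3.139, 0.0]
force: [-1.9, 0.3, 6.1]
gripper_width: -0.0002
```

{"fn": "drive_tool", "kwargs": {"steps": [[-1,[0,0,1],0],[-1,[0,0,1],0],[-1,[0,0,1],0],[-1,[0,0,0.5],0],[-1,[0,0,0],0],[-1,[0,0,0],0],[-1,[0,0,0],0]]}}

```text
t: 5.45
position: [0.5178, 0.0652, 0.0463]
tool_rot: [0.125, 3.139, 0.0]
force: [-2.0, 0.0, 7.6]
gripper_width: -0.0003
```

Contact was at TCP z≈0.050, and the pad is now about 4 mm down at 7.6 N. Next is the slide toward −y.

{"fn": "drive_tool", "kwargs": {"steps": [[-1,[0,-1,0],0],[-1,[0,-2,0],0],[-1,[0,-3,0],0],[-1,[0,-3,0],0],[-1,[0,-3,0],0],[-1,[0,-3,0],0],[-1,[0,-2,0],0],[-1,[0,-1,0],0],[-1,[0,0,0],0]]}}

```text
t: 6.2
position: [0.516, 0.0471, 0.0463]
tool_rot: [-0.126, -3.139, -0.0]
force: [-2.0, -0.6, 7.8]
gripper_width: -0.0
```

{"fn": "drive_tool", "kwargs": {"steps": [[-1,[0,-1,0],0],[-1,[0,-2,0],0],[-1,[0,-3,0],0],[-1,[0,-3,0],0],[-1,[0,-3,0],0],[-1,[0,-3,0],0],[-1,[0,-3,0],0],[-1,[0,-3,0],0],[-1,[0,-3,0],0],[-1,[0,-3,0],0],[-1,[0,-3,0],0],[-1,[0,-2,0],0],[-1,[0,-2,0],0],[-1,[0,-1,0],0],[-1,[0,-1,0],0],[-1,[0,0,0],0]]}}

```text
t: 7.53
position: [0.5127, 0.0113, 0.0461]
tool_rot: [-0.126, -3.138, -0.0]
force: [-2.7, 1.0, 6.8]
gripper_width: 0.0002
```

Run:
```python
from workcell import snapshot
import cv2
a=snapshot("top")[0][150:300,200:400]
cv2.imwrite("pics/near2.png",cv2.convertScaleAbs(cv2.resize(a,None,fx=3,fy=3,interpolation=cv2.INTER_CUBIC)[:,:,::-1],alpha=1.7))
```

```text
(no output)
```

View pics/near2.png

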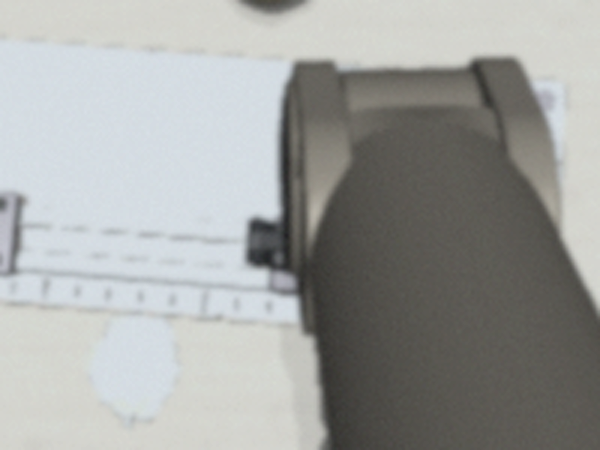

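The fence's left shoulder shows at crop (272,280), i.e. u≈290 against 261 before. That is about 53 mm of travel, so it follows the finger, and about 10 mm remain.

{"fn": "drive_tool", "kwargs": {"steps": [[-1,[0,-1,0],0],[-1,[0,-1,0],0],[-1,[0,-1,0],0],[-1,[0,-1,0],0],[-1,[0,-1,0],0],[-1,[0,-1,0],0],[-1,[0,-1,0],0],[-1,[0,-1,0],0],[-1,[0,0,0],0]]}}

```text
t: 8.33
position: [0.5119, 0.0033, 0.0461]
tool_rot: [-0.126, -3.138, -0.0]
force: [-4.1, 0.8, 7.3]
gripper_width: -0.0003
```

{"fn": "drive_tool", "kwargs": {"steps": [[-1,[0,-1,0],0],[-1,[0,-1,0],0],[-1,[0,0,0],0]]}}

```text
t: 8.58
position: [0.5119, 0.0018, 0.0461]
tool_rot: [-0.125, -3.138, -0.001]
force: [-2.4, 0.8, 8.6]
gripper_width: 0.0
```

{"fn": "drive_tool", "kwargs": {"steps": [[-1,[0,-1,0],0],[-1,[0,-1,0],0],[-1,[0,0,0],0]]}}

```text
t: 8.83
position: [0.5123, 0.0008, 0.0463]
tool_rot: [-0.124, -3.139, -0.003]
force: [-1.6, 3.2, 7.5]
gripper_width: -0.0001
```

{"fn": "drive_tool", "kwargs": {"steps": [[-1,[0,-1,0],0],[-1,[0,-1,0],0],[-1,[0,0,0],0],[-1,[0,0,0],0]]}}

```text
t: 9.17
position: [0.5128, -0.001, 0.0464]
tool_rot: [0.123, 3.138, 0.003]
force: [-0.8, 4.2, 7.0]
gripper_width: 0.0001
```

{"fn": "drive_tool", "kwargs": {"steps": [[-1,[0,-1,0],0],[-1,[0,-1,0],0],[-1,[0,-1,0],0],[-1,[0,0,0],0],[-1,[0,0,0],0]]}}

```text
t: 9.58
position: [0.5131, -0.004, 0.0466]
tool_rot: [0.123, 3.137, 0.003]
force: [-1.1, 3.5, 6.8]
gripper_width: -0.0001
```

The lateral force has levelled off at about 4 N while the finger slips, and a free fence needs under 2 N. So the fence is on the stop, and I'll lift straight up.

{"fn": "drive_tool", "kwargs": {"steps": [[-1,[0,0,-1],0],[-1,[0,0,-1],0],[-1,[0,0,-1],0],[-1,[0,0,-1],0],[-1,[0,0,-1],0],[-1,[0,0,-2],0],[-1,[0,0,-4],0],[-1,[0,0,-10],0],[-1,[0,0,-20],0],[-1,[0,0,-25],0],[-1,[0,0,-25],0],[-1,[0,0,-25],0],[-1,[0,20,-25],0],[-1,[0,30,0],0],[-1,[0,30,0],0],[-1,[0,30,0],0],[-1,[0,30,0],0],[-1,[0,30,0],0],[-1,[0,30,0],0],[-1,[0,0,0],0]]}}

```text
t: 11.25
position: [0.5274, 0.2011, 0.1875]
tool_rot: [0.113, 3.139, 0.006]
force: [0.4, 1.0, 0.2]
gripper_width: 0.0003
```

{"fn": "drive_tool", "kwargs": {"steps": [[-1,[0,30,0],0],[-1,[0,30,0],0],[-1,[0,30,0],0],[-1,[0,30,0],0],[-1,[0,0,0],0],[-1,[0,0,0],0]]}}

```text
t: 11.75
position: [0.5369, 0.3151, 0.187]
tool_rot: [-0.12, -3.139, -0.0]
force: [-0.4, -0.7, -1.0]
gripper_width: 0.0001
```

Run:
```python
from h import *
from workcell import snapshot,status
print(status.get_state()["position"],status.get_state()["t"])
p,d=snapshot("top"); P=cloud("top",d)
def rect(u0,u1,v0,v1,za,zb):
    w=P[v0:v1,u0:u1].reshape(-1,3); w=w[(w[:,2]>za)&(w[:,2]<zb)]
    return cv2.minAreaRect((w[:,:2]*1000).astype(np.float32))
print("sh",rect(285,345,212,262,.046,.054)); print("ball",rect(335,368,217,262,.06,.08))
m=np.zeros((420,560),np.uint8); m[215:260,280:345]=(p[215:260,280:345].max(-1)<45)
n,l,st,ce=cv2.connectedComponentsWithStats(m); i=1+st[1:,4].argmax(); q=ray("top",*ce[i],.04)
print("pad",st[i],q,"z",np.median(P[l==i][:,2]),"dist",np.hypot(*(q[:2]-[.508,-.052])))
f=np.load("top0.npz")
cv2.imwrite("pics/end.png",cv2.convertScaleAbs(cv2.resize(p[100:320,150:400],None,fx=3,fy=2.7,interpolation=cv2.INTER_CUBIC)[:,:,::-1],alpha=1.7))
```

```text
[0.53686578 0.31513967 0.18702485] 11.75
sh ((513.53955078125, 3.1355133056640625), (89.5009994506836, 45.8167724609375), 84.70492553710938)
ball ((507.9439697265625, -51.71170425415039), (14.566317558288574, 12.775369644165039), 89.92032623291016)
pad [307 228  26  19 437] [0.51338644 0.00227544 0.04      ] z 0.039837825275753636 dist 0.054542068645415664
```

View pics/end.png

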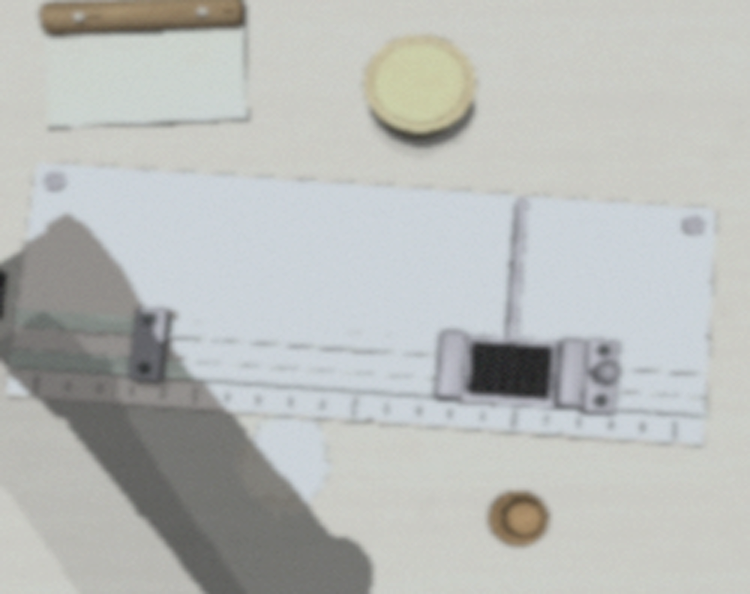

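The final picture shows the fence, pad at (511,371), flush against the pin collar at (603,375). Measured distance is 54.5–55 mm, and the pad is up at z≈40 mm. The stamp, tub and scraper look unmoved, so I'm handing in.

```bash
python3 -c "
from workcell import ctrl; print(ctrl.job_done())"
```

```text
the job is handed in; nothing more can be done
None
```

The fence now rests against the stop with the pin, with its brake pad up, and I handed the job in at about 12 s of the 42 s allowed. No verdict is reported.

- **What I did:** I pressed the pad about 4 mm with the closed fingertips (about 7.6 N) and slid the fence about 63 mm to the robot's right. At the stop the sideways force levelled off at about 4 N as the fingers slipped on the pad. I then lifted straight up and moved clear.
- **Last checks:** After the arm was clear, the top camera put the fence middle 54.5 mm (pad) to 55 mm (shoulders) from the pin stop; touching is 55 mm. The pad top was at about 40 mm, so the brake should be on.
- **Loose items and forces:** The stamp, tub and scraper look unmoved in the last picture, but I did not measure their positions again. The force readings I took stayed under 10 N.
- **Not checked directly:** The pad depth during the slide was judged only from force and tool height, because the arm hid the pad from the top camera and the pans blocked the side view. No check failed or disagreed.

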